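# Press a seal onto a well plate with a locking-plier press

### The job

Press the seal onto the well plate: lower (do not drop) the blue pressure plate over the two pins of the sealing press until it lies flush on the white well plate and let go of it, then squeeze the press's handles together until they snap over centre and the clamp stays locked on the pressure plate. Take the hand away and leave it pressing by itself for two seconds, then pull back the red release lever so that the clamp springs fully open, leaving the pressure plate flush on its pins. Do not disturb the beaker, hand roller, jar and tip box that stand around.

Things in the scene. Friction and masses are not known exactly. Their poses are not given: they have to be found in the camera images.
- press: Sealing press, screwed down (its place and heading vary). Origin on the bench under the jaw's hinge, z up; x runs lengthwise from the plate nest (at -x) to the handle ends (+x), y across. Plier head: two steel cheeks, x -18 to 62 mm, 41 mm wide, 87 mm high. Fixed lower handle: steel bar 26 mm wide, x 48 to 262 mm, top at 45 mm, on a grey foot 70 mm wide. All mm below are in this frame.
- seat (a point): Centre of the white well plate's top face (105 x 130 mm) in the nest, at x -105, y 0, z 30 mm; axes as the press. Two upright steel pins, 9 mm in diameter, stand at x -105, y -74 and +74 mm; their tops are at z 60 mm, tapered over the last 12 mm. The pressure plate is home when the centre of its underside lies here with its x axis along the press's +x.
- plate_under (a point): Centre of the underside of the pressure plate: blue, loose, 104 (x) by 172 (y) by 12 mm, about 0.4 kg, with two through holes of 12 mm diameter at its x 0, y -74 and +74 mm. z is its upward normal. It starts flat on the bench, turned at most 0.7 rad from the heading it must have in the press.
- plate_grip (a point): Centre of the white grip rib standing on the pressure plate: 60 (x) by 20 (y) by 50 mm high, from 12 to 62 mm above the plate's underside. This point is 37 mm above the underside and 22 mm off the plate's centre towards its -x (away from the plier head once seated). Axes as the plate's. Grip it across its 20 mm thickness (y).
- jaw_pad: Rubber pad (22 mm wide) at the end of the steel jaw bar. Origin at the jaw's hinge (x 0, z 62 mm). While the clamp is open the jaw stands nearly upright, up to about 140 mm high within x -45 to 20 mm, clear of the nest; as the upper handle goes down it swings over onto the nest and its pad presses the pressure plate's top at x -65, y 0 mm.
- handle (a joint): Hinge of the upper handle, rad. 0: sprung fully open, raised 0.65 rad from level. Grows as it is pushed down to the fixed lower handle; the spring resists (up to about 20 N at handle_end) until dead centre at about 0.55, then it snaps down by itself to about 0.64 (level; stop at 0.65) and stays locked. Only the release lever should open it; it then springs back to 0.
- handle_end (a point): Push spot on top of the upper handle (blue, 28 mm wide, 18 mm thick), 140 mm from its hinge, which is at x 35, z 78 mm; the handle ends 27 mm further out. Moves with the handle: about x 143, z 167 mm open; x 175, z 84 mm locked.
- release_lever (a joint): Hinge of the release lever at x 250, z 52 mm, beyond the handle's end, rad. 0: at rest, red tab upright. Grows to 0.75 at most as the tab is pulled away from the jaw (press +x); a light spring brings it back. After 0.15 of free play its heel lifts the locked handle; by about 0.5 the handle passes centre and springs open. The pull is under 12 N.
- release_tab (a point): Centre of the red tab of the release lever: 10 mm thick (press x), 50 mm wide (y), 34 mm high; at rest at x 250, y 0, z 109 mm, top at z 126 mm, lower edge at z 92 mm. Between the locked handle's end (x 202 mm) and the tab is a clear gap of 43 mm, above the lower handle, where a finger can hook the tab from the jaw side.
- beaker: Glass beaker, 72 mm wide, 95 mm high, beside the press, loose; leave it where it is. Origin at the centre of its underside.
- tip_box: Blue pipette-tip box with clear lid, 82 x 122 x 72 mm, loose; leave it where it is. Origin at the centre of its underside.
- stain_jar: Amber jar with green cap, 56 mm wide, 75 mm high, loose; leave it where it is. Origin at the centre of its underside.
- roller: Orange-handled hand roller lying beside the press, 120 x 90 mm, 32 mm high, loose; leave it where it is. Origin at the centre of its underside.
Mind the look-alikes: they are no part of the job. Leave any turquoise look-alike of the part that bears plate_under alone.

How it is judged:
By the outcome, as a careful person would: the job done as asked, in the order asked, and still so for the second after the job is handed in, with the robot touching nothing.
It also fails if it takes over 70 s, if anything falls off the work surface, if the arm or the gripper's body presses on something with over 40 N, if the wrist force passes 120 N, or if a joint passes its speed limit or range.

### The arm

A 6-joint arm with a two-finger parallel gripper is mounted at the origin on the work surface. World frame = base frame: x ahead of the robot, y to its left, z up, the work surface at z = 0. Lengths are in m, angles in degrees, forces in N, time in s.
With the tool pointing down it reaches from about 0.4 to 0.925 m from the base axis. Payload 12.5 kg.
Tool frame: the origin (TCP) lies midway between the tips of the shut fingers; the grasp point (between the pads) lies r.pinch_z behind it (r.pinch_z is the distance from the TCP to the grasp point, in m); z points along the fingers, y is the line along which they close (so a half turn about z gives the same grasp; the last joint's range is limited). The gripper opens to 95 mm and grips with 3 to 60 N. Pads are 20 mm wide; open, the fingers measure 119 mm over their backs; the gripper's body (75 mm by 180 mm) begins 59 mm behind the grasp point.
Start: joints at [-69.935, 28.126, 89.318, -0, 62.55, -6.05], TCP at [0.275, -0.561, 0.215] pointing down, gripper open.
Joint ranges: [-177.58, 177.58], [-47.91, 125.51], [2.72, 160], [-65.01, 245.01], [3.68, 167.84], [-153.87, 153.87]. Speed limits (degrees/s): [127.2, 127.2, 159.86, 180, 180, 180].

### API

Orientations are given as a 3x3 rotation matrix whose columns are the frame's x, y, z axes.
In Python, from workcell import readout, vision, r gives the robot as it stands.
- The arm moves only by the tool step_arm, never from a script. Its argument "series" is a list of rows, each a list of 6 numbers: the shift along the tool's x, y, z in m, then the turn, a rotation vector about the tool's x, y, z in rad. In form: [[tx, ty, tz, wx, wy, wz], ...]. A call has 1 to 10 rows; each row is the pose to reach, as a shift and turn from the pose commanded when the call began, along the tool's axes at that moment; what a row does not reach only later rows make up. A row lasts 1/12 s, in which the tool goes at most 41.7 mm and 7.16 degrees, less where a joint would pass 70% of its speed; a pose out of reach is approached as far as the arm can. A call with a gripper value outside its range is refused whole. "fingers" is the opening, from 0 (shut) to 1 (fully open), set as the call begins (left out, the last holds). The fingers move at their own pace and stop on an object; "grip_force" is the grip in N (left out, the last holds). Time passes only in rows, so rows that repeat a pose let the fingers close. It gives the time, the measured TCP pose, the force, the opening and the grip force at its end, in the units of the state.
- readout.get_obs(): the state, without advancing time (a new reading comes with each control period).
- vision.read_camera(name): name is "scene" or "side" or "wrist"; returns a dict with "color" (400x640x3 uint8, red, green, blue), "intrinsics" (3x3 intrinsics, pixels), "R" (3x3) and "t" (3): a world point X has camera coordinates R X + t. Camera axes: x right, y down, z forward; pixel columns grow to the right and rows downward; lengths in m; the calibration is good to about 2 mm. A picture is of the moment at which its call begins. There is no depth.
- r.sign_off(): hands the job in; it is judged then, once.
The state is a dict: "time_s": time; "joints": joint angles; "qvel": joint speeds; "effort": joint torques, N m; "ee_pos": TCP position; "eef_rot": TCP orientation; "wrist_force": force on the tool from outside, world axes, zero at the start; "moment": the same for the moment, N m; "grip_width": finger opening in m; "gripper_force": force on a finger pad.
Only numpy, scipy, OpenCV 4.12 (cv2) and the standard library are available. Lean on these libraries where they do the work, as an engineer would, in place of code of your own. Each camera call takes 0.05 s, during which the arm holds its last target. There are 200 camera calls.

## Working session

There is one attempt and no reset: what is moved stays moved. The work goes in short steps, Python scripts to look and compute and a tool call to move; the robot and the scene stay as the last step left them, time stands still between calls to the robot, and variables do not carry over. Pictures are saved under pics/ and viewed, at most 12 in all, crops included, and the job is handed in when it is done.

Besides the shell and the picture viewer there is one more tool, called as a command line: name --pt "numbers of a row" for each row, then --argument value for the rest. step_arm: Moves the arm, as the interface text tells. Its arguments: {"type":"object","properties":{"series":{"type":"array"},"fingers":{"type":"number"},"grip_force":{"type":"number"}},"required":["series"]}

```bash
mkdir -p pics; ls
cat > h.py <<'E'
import numpy as np, cv2
from workcell import readout, vision, r
def cam(n):
    c=vision.read_camera(n); return c
def ray(c,u,v):
    R=np.array(c["R"]);t=np.array(c["t"]);K=np.array(c["intrinsics"])
    o=-R.T@t; d=R.T@np.linalg.solve(K,[u,v,1.]); return o,d/np.linalg.norm(d)
def onz(c,u,v,z):
    o,d=ray(c,u,v); return o+d*(z-o[2])/d[2]
def proj(c,X):
    p=np.array(c["intrinsics"])@(np.array(c["R"])@np.array(X)+np.array(c["t"])); return p[:2]/p[2]
def tri(c1,p1,c2,p2):
    o1,d1=ray(c1,*p1);o2,d2=ray(c2,*p2)
    s=np.linalg.lstsq(np.c_[d1,-d2],o2-o1,rcond=None)[0]
    a=o1+d1*s[0];b=o2+d2*s[1]; return (a+b)/2,np.linalg.norm(a-b)
E
python3 - <<'E'
from h import *
import pickle
d={}
for n in("scene","side"):
    c=cam(n);d[n]=c
    cv2.imwrite(f"pics/{n}0.png",c["color"][:,:,::-1])
    print(n,ray(c,320,200))
pickle.dump(d,open("c0.pkl","wb"))
print(r.pinch_z); o=readout.get_obs();print(o["eef_rot"],o["wrist_force"])
E
```

```text
pics
scene (array([ 0.91648938, -0.68360568,  1.31952762]), array([-0.28785441,  0.44114491, -0.85001824]))
side (array([0.45049064, 0.76268921, 0.63172236]), array([ 0.06001722, -0.83856895, -0.5414795 ]))
0.0188
[[ 8.97921565e-01  4.40155367e-01 -3.41538943e-04]
 [ 4.40155487e-01 -8.97921085e-01  9.34428835e-04]
 [ 1.04618848e-04 -9.89374041e-04 -9.99999505e-01]] [-0.1599425   0.59564946 -0.7690391 ]
```

View pics/scene0.png

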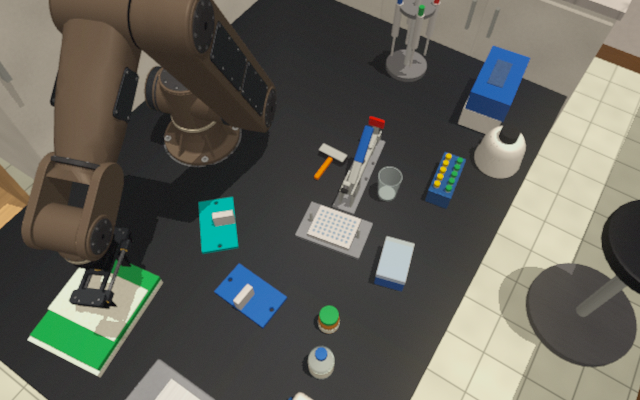

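View pics/side0.png

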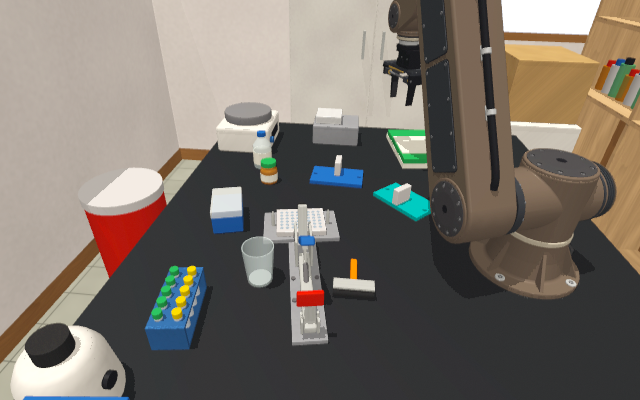

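The scene view shows the blue plate at (250,294) with its white rib at (243,295). The turquoise look-alike is at (218,224), and the nest's white plate is at (334,229). The blue handle runs from (362,150) to the red tab at (376,122). The side view shows the tab at (310,298), nest at (301,222), and blue plate at (337,176).

Candidates for the pressure plate are blue (250,294) and turquoise (218,224). The blue one fits the description; a crop will confirm it.

```bash
cat > m.py <<'E'
from h import *
import pickle
d=pickle.load(open("c0.pkl","rb"));c=d["scene"];s=d["side"]
def big(m):
    k=max(cv2.findContours(m.astype(np.uint8),cv2.RETR_EXTERNAL,cv2.CHAIN_APPROX_NONE)[0],key=cv2.contourArea); return k[:,0,:].astype(float)
def roi(c,x0,x1,y0,y1):
    h=cv2.cvtColor(c["color"],cv2.COLOR_RGB2HSV).astype(int);m=np.zeros(h.shape[:2],bool);m[y0:y1,x0:x1]=1
    return h,m
def rect(k,c,z):
    P=np.array([onz(c,u,v,z)[:2] for u,v in k]).astype(np.float32)
    q=cv2.minAreaRect(cv2.convexHull(P));return q,cv2.boxPoints(q)
if __name__=="__main__":
    h,m=roi(c,205,295,255,335)
    k=big(m&(h[...,0]>100)&(h[...,0]<125)&(h[...,1]>140)&(h[...,2]>60)); print("blue",rect(k,c,.010))
    k=big(m&(h[...,1]<90)&(h[...,2]>150)); print("rib",k.min(0),k.max(0),rect(k,c,.062))
    h,m=roi(c,295,375,200,258)
    wm=m&(h[...,1]<60)&(h[...,2]>200); wm=cv2.morphologyEx(wm.astype(np.uint8),cv2.MORPH_CLOSE,np.ones((5,5)))
    k=big(wm); print("well",k.min(0),k.max(0),rect(k,c,.03))
    h,m=roi(c,295,375,200,258)
    h,m=roi(c,360,395,110,135); a=m&((h[...,0]<8)|(h[...,0]>172))&(h[...,1]>150); pa=np.argwhere(a).mean(0)[::-1]
    h,m=roi(s,290,330,285,310); b=m&((h[...,0]<8)|(h[...,0]>172))&(h[...,1]>150); pb=np.argwhere(b).mean(0)[::-1]
    print("tab",pa,pb,tri(c,pa,s,pb))
    h,m=roi(s,255,345,195,240)
    I=c["color"][:,:,::-1]
    A=cv2.resize(I[255:335,205:305],(400,320),interpolation=cv2.INTER_CUBIC);B=cv2.resize(I[110:260,295:407],(0,0),fx=4,fy=4,interpolation=cv2.INTER_CUBIC)[:600,:400]
    C=cv2.resize(s["color"][150:230,300:400,::-1],(400,280),interpolation=cv2.INTER_CUBIC)
    cv2.imwrite("pics/crop1.png",np.hstack([np.vstack([A,C]),B]))
E
python3 m.py
```

```text
blue (((0.477217435836792, -0.36279475688934326), (0.10745974630117416, 0.17600707709789276), 86.7179183959961), array([[ 0.3862821 , -0.41139814],
       [ 0.5620005 , -0.42147484],
       [ 0.5681528 , -0.31419137],
       [ 0.39243436, -0.30411467]], dtype=float32))
rib [233. 284.] [252. 304.] (((0.4765304923057556, -0.3844398260116577), (0.06073198467493057, 0.021755564957857132), 87.40494537353516), array([[ 0.46428898, -0.41428217],
       [ 0.48602226, -0.4152672 ],
       [ 0.488772  , -0.35459748],
       [ 0.46703872, -0.35361245]], dtype=float32))
well [308. 206.] [359. 247.] (((0.5626330971717834, -0.067137710750103), (0.1271110326051712, 0.10261727124452591), 10.60164737701416), array([[ 0.49072272, -0.02839783],
       [ 0.50960225, -0.12926343],
       [ 0.6345435 , -0.10587759],
       [ 0.61566395, -0.00501199]], dtype=float32))
tab [376.33783784 121.67567568] [310.08353222 297.81861575] (array([0.497762  , 0.28292146, 0.11065444]), np.float64(0.0009422391713528622))
```

View pics/crop1.png

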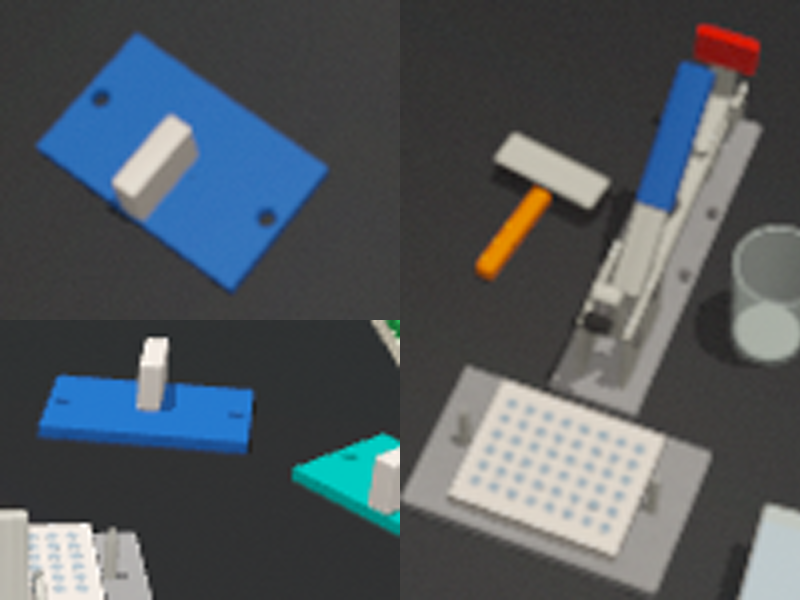

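The crop confirms it: the blue plate has two holes and a white rib, and it is distinct from the turquoise one. The two pins and the white well plate are also visible. Well to tab measures 356 mm against 355 mm expected, so the press heading is about 100.5°. The rib lies on the -y side, so the plate heading is about 87°.

```bash
cat >> h.py <<'E'
from scipy.spatial.transform import Rotation as Ro
def Rd(a):
    a=np.radians(a);x=np.array([np.cos(a),np.sin(a),0]);z=np.array([0,0,-1.]);return np.c_[x,np.cross(z,x),z]
def go(p,a):
    o=readout.get_obs();R=np.array(o["eef_rot"]);t=R.T@(np.array(p)-o["ee_pos"]);w=Ro.from_matrix(R.T@Rd(a)).as_rotvec()
    print(np.round(np.r_[t,w],4).tolist(),"t",round(o["time_s"],2),np.round(o["ee_pos"],4),np.round(o["wrist_force"],1),round(o["grip_width"],4))
E
python3 - <<'E'
from m import *
go([.4765,-.3844,.20],87)
# holes in scene
h,mm=roi(c,205,295,255,335)
for x0,x1,y0,y1 in((224,237,274,286),(264,278,303,316)):
    g=h[y0:y1,x0:x1,2].astype(float); w=np.clip(np.median(g)-15-g,0,None); yy,xx=np.mgrid[y0:y1,x0:x1]
    u,v=(w*xx).sum()/w.sum(),(w*yy).sum()/w.sum(); print(u,v,onz(c,u,v,.012))
for n,u,v in(("beaker",389,194),("tipbox",394,262),("jar",329,325)): print(n,onz(c,u,v,0))
E
```

```text
[0.2586, -0.0699, 0.0142, -0.0008, -0.0006, -1.0627] t 0.1 [ 0.2751 -0.561   0.2141] [-0.2  0.6 -0.8] 0.0953
226.93083683607185 276.8968284294994 [ 0.39305104 -0.35746249  0.012     ]
273.9531847133758 311.6582802547771 [ 0.56177468 -0.36814156  0.012     ]
beaker [0.63845988 0.13659064 0.        ]
tipbox [ 0.76239607 -0.05926378  0.        ]
jar [ 0.7038612  -0.31581568  0.        ]
```

step_arm --pt "0.026 -0.007 0.0014 0 0 -0.12" --pt "0.052 -0.014 0.003 0 0 -0.24" --pt "0.078 -0.021 0.004 0 0 -0.36" --pt "0.104 -0.028 0.0056 0 0 -0.48" --pt "0.13 -0.035 0.007 0 0 -0.6" --pt "0.16 -0.043 0.009 0 0 -0.72" --pt "0.19 -0.051 0.01 0 0 -0.84" --pt "0.22 -0.06 0.012 0 0 -0.96" --pt "0.2586 -0.0699 0.0142 -0.0008 -0.0006 -1.0627" --pt "0.2586 -0.0699 0.0142 -0.0008 -0.0006 -1.0627" --fingers 1

```text
time_s: 0.93
ee_pos: [0.4801, -0.3805, 0.1998]
eef_rot: [[0.042, 0.999, 0.001], [0.999, -0.042, 0.0], [0.0, 0.001, -1.0]]
wrist_force: [-0.3, 0.3, 0.3]
grip_width: 0.0951
gripper_force: 0.0
```

Run:
```python
from h import *
import pickle
c=cam("wrist");pickle.dump(c,open("w1.pkl","wb"));cv2.imwrite("pics/w1.png",c["color"][:,:,::-1])
go([.4765,-.3844,.20],87)
print(ray(c,320,200))
for X in([.4765,-.3844,.062],[.4785,-.3628,.012]): print(proj(c,X))
```

```text
[-0.0023, -0.0019, -0.0001, -0.0002, 0.0001, 0.0052] t 0.98 [ 0.4785 -0.3822  0.1999] [-0.1 -0.1 -0.2] 0.0948
(array([ 0.48266498, -0.29755878,  0.36968012]), array([-0.0192539 , -0.27796288, -0.96039884]))
[319.9102085  197.99978716]
[321.08181274 169.23446285]
```

View pics/w1.png

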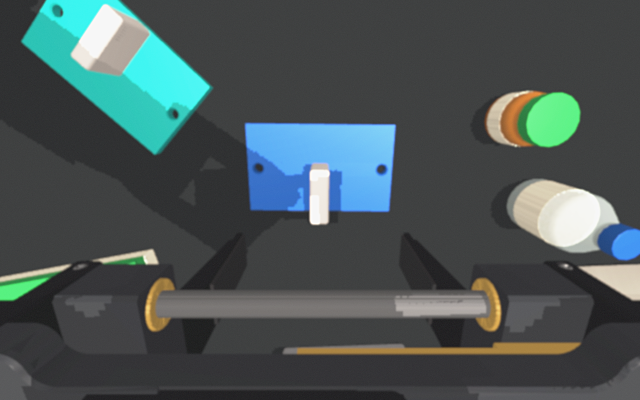

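The wrist view shows the blue plate at (320,168), with holes at (258,168) and (381,169) and the rib at (319,195). The plate is nearly aligned with the tool.

```bash
cat > holes.py <<'E'
from h import *
def holes(c,boxes,z):
    g=c["color"][...,2].astype(float);P=[]
    for x0,x1,y0,y1 in boxes:
        w=np.clip(0.6*np.median(g[y0:y1,x0:x1])-g[y0:y1,x0:x1],0,None);yy,xx=np.mgrid[y0:y1,x0:x1]
        u,v=(w*xx).sum()/w.sum(),(w*yy).sum()/w.sum();P.append(onz(c,u,v,z)[:2]);print(round(u,2),round(v,2),P[-1])
    d=P[1]-P[0];print("dist",np.linalg.norm(d),"mid",(P[0]+P[1])/2,"xhead",np.degrees(np.arctan2(d[1],d[0]))+90)
E
python3 - <<'E'
from holes import *;import pickle
from m import big,rect
c=pickle.load(open("w1.pkl","rb"))
holes(c,[(251,266,161,176),(374,389,162,177)],.012)
h=cv2.cvtColor(c["color"],cv2.COLOR_RGB2HSV).astype(int);m=np.zeros((400,640),bool);m[118:216,240:400]=1
print(rect(big(m&(h[...,0]>100)&(h[...,0]<125)&(h[...,1]>110)),c,.012))
m[:]=0;m[165:230,305:332]=1
k=big(m&(h[...,1]<60)&(h[...,2]>225));print(k.min(0),k.max(0),rect(k,c,.062))
E
```

```text
258.69 167.21 [ 0.40409121 -0.35720564]
380.78 168.64 [ 0.54995808 -0.36510046]
dist 0.14608036164026816 mid [ 0.47702464 -0.36115305] xhead 86.90197448754157
(((0.4767201542854309, -0.3622247576713562), (0.10706280916929245, 0.17480142414569855), 87.01431274414062), array([[ 0.38664982, -0.4111311 ],
       [ 0.56121397, -0.4202359 ],
       [ 0.56679046, -0.3133184 ],
       [ 0.39222634, -0.3042136 ]], dtype=float32))
[310. 169.] [328. 223.] (((0.47540807723999023, -0.38297951221466064), (0.05937249958515167, 0.01866871677339077), 86.89962005615234), array([[ 0.46448177, -0.41211745],
       [ 0.48312318, -0.41312715],
       [ 0.48633438, -0.35384157],
       [ 0.46769297, -0.35283187]], dtype=float32))
```

Run:
```python
from h import *
go([.4758,-.3833,.021],86.9)
```

```text
[-0.0012, -0.0026, 0.1789, -0.0002, 0.0001, 0.0069] t 0.98 [ 0.4785 -0.3822  0.1999] [-0.1 -0.1 -0.2] 0.0948
```

step_arm --pt "0.001 -0.0007 0.02 0 0 0.0017" --pt "0.001 -0.0007 0.045 0 0 0.0017" --pt "0.001 -0.0007 0.07 0 0 0.0017" --pt "0.001 -0.0007 0.095 0 0 0.0017" --pt "0.001 -0.0007 0.12 0 0 0.0017" --pt "0.001 -0.0007 0.14 0 0 0.0017" --pt "0.001 -0.0007 0.16 0 0 0.0017" --pt "0.001 -0.0007 0.172 0 0 0.0017" --pt "0.001 -0.0007 0.179 0 0 0.0017" --pt "0.001 -0.0007 0.179 0 0 0.0017"

```text
time_s: 1.82
ee_pos: [0.4753, -0.3838, 0.0203]
eef_rot: [[0.055, 0.998, -0.001], [0.998, -0.055, 0.0], [0.0, -0.001, -1.0]]
wrist_force: [0.8, -0.4, 0.3]
grip_width: 0.0953
gripper_force: 0.0
```

step_arm --pt "0 0 0 0 0 0" --pt "0 0 0 0 0 0" --pt "0 0 0 0 0 0" --pt "0 0 0 0 0 0" --pt "0 0 0 0 0 0" --pt "0 0 0 0 0 0" --pt "0 0 0 0 0 0" --fingers 0 --grip_force 40

```text
time_s: 2.4
ee_pos: [0.476, -0.3838, 0.0217]
eef_rot: [[0.054, 0.999, 0.001], [0.999, -0.054, -0.001], [-0.001, 0.001, -1.0]]
wrist_force: [0.5, 1.0, -0.1]
grip_width: 0.0539
gripper_force: 0.0
```

step_arm --pt "0 0 0 0 0 0" --pt "0 0 0 0 0 0" --pt "0 0 0 0 0 0" --pt "0 0 0 0 0 0" --pt "0 0 0 0 0 0" --pt "0 0 0 0 0 0" --pt "0 0 0 0 0 0" --pt "0 0 0 0 0 0"

```text
time_s: 3.07
ee_pos: [0.476, -0.3838, 0.0214]
eef_rot: [[0.054, 0.999, 0.0], [0.999, -0.054, -0.001], [-0.001, 0.0, -1.0]]
wrist_force: [0.6, -0.3, -0.3]
grip_width: 0.0196
gripper_force: 40.0
```

step_arm --pt "0 0 -0.002 0 0 0" --pt "0 0 -0.01 0 0 0" --pt "0 0 -0.025 0 0 0" --pt "0 0 -0.045 0 0 0" --pt "0 0 -0.065 0 0 0" --pt "0 0 -0.085 0 0 0" --pt "0 0 -0.105 0 0 0" --pt "0 0 -0.12 0 0 0" --pt "0 0 -0.13 0 0 0" --pt "0 0 -0.13 0 0 0"

```text
time_s: 3.9
ee_pos: [0.4764, -0.384, 0.1538]
eef_rot: [[0.054, 0.999, 0.003], [0.999, -0.054, -0.003], [-0.003, 0.003, -1.0]]
wrist_force: [-0.4, 0.3, -3.9]
grip_width: 0.0198
gripper_force: 40.0
```

Run:
```python
from h import *;import pickle
c=cam("wrist");pickle.dump(c,open("w2.pkl","wb"));cv2.imwrite("pics/w2.png",c["color"][:,:,::-1])
th=np.radians(100.5);ux=np.array([np.cos(th),np.sin(th)])
go(np.r_[np.array([.5626,-.0671])-.022*ux,.15],100.5)
```

```text
[0.2994, 0.0745, 0.0018, 0.0012, 0.0021, -0.2373] t 3.95 [ 0.476  -0.3837  0.1522] [ 1.1  0.  -3.6] 0.0201
```

View pics/w2.png

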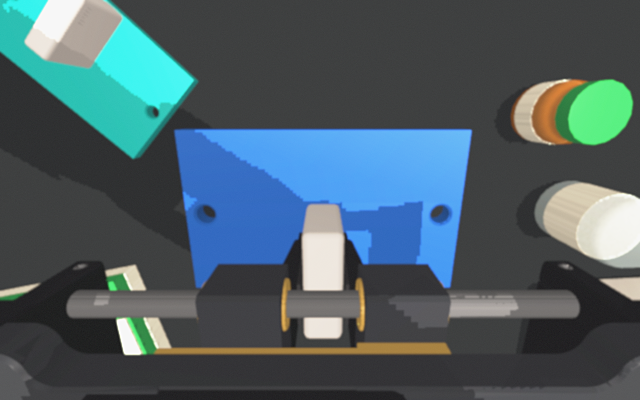

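The plate is held level, with holes at (207,213) and (440,213). I'll stop short of the nest, where the pins are visible to the wrist camera ahead of the plate.

Run:
```python
from holes import *;import pickle
c=pickle.load(open("w2.pkl","rb"))
o=readout.get_obs();Rt=np.array(o["eef_rot"]);pt=np.array(o["ee_pos"])
zt=pt[2]-.0214+.012
holes(c,[(197,218,204,221),(430,451,204,222)],zt); print("tcp",pt,"head",np.degrees(np.arctan2(Rt[1,0],Rt[0,0])))
th=np.radians(100.5);ux=np.array([np.cos(th),np.sin(th)]);uy=np.array([-ux[1],ux[0]])
seat=np.array([.5626,-.0671])
for back in(.10,.13,.16,.19):
    R2=Rd(100.5);p2=np.r_[seat-(.022+back)*ux,.152]
    out=[]
    for s in(-.074,.074):
        X=np.r_[seat+s*uy,.06]; Xo=pt+Rt@(R2.T@(X-p2)); out.append(proj(c,Xo).round())
    print(back,out,p2); 
go(np.r_[seat-(.022+.13)*ux,.152],100.5)
```

```text
208.7 211.07 [ 0.40527519 -0.3568706 ]
436.52 211.11 [ 0.54875974 -0.36480904]
dist 0.14370397720089076 mid [ 0.47701746 -0.36083982] xhead 86.8332775502723
tcp [ 0.47603824 -0.3836903   0.15222021] head 86.90613037743192
0.1 [array([416.,  61.]), array([230.,  61.])] [ 0.58483273 -0.1870571   0.152     ]
0.13 [array([419.,  18.]), array([227.,  18.])] [ 0.5902998  -0.21655475  0.152     ]
0.16 [array([423., -28.]), array([223., -28.])] [ 0.59576687 -0.24605239  0.152     ]
0.19 [array([427., -77.]), array([219., -78.])] [ 0.60123393 -0.27555004  0.152     ]
[0.1731, 0.1051, 0.0, 0.0012, 0.0021, -0.2373] t 3.95 [ 0.476  -0.3837  0.1522] [ 1.1  0.  -3.6] 0.0201
```

step_arm --pt "0.01 0.005 0 0 0 -0.012" --pt "0.033 0.016 0 0 0 -0.04" --pt "0.06 0.029 0 0 0 -0.07" --pt "0.087 0.042 0 0 0 -0.1" --pt "0.114 0.055 0 0 0 -0.135" --pt "0.141 0.068 0 0 0 -0.165" --pt "0.165 0.08 0 0 0 -0.195" --pt "0.186 0.09 0 0 0 -0.22" --pt "0.198 0.096 0 0 0 -0.233" --pt "0.202 0.098 0 0 0 -0.237"

```text
time_s: 4.78
ee_pos: [0.5852, -0.1849, 0.1502]
eef_rot: [[-0.185, 0.983, -0.001], [0.983, 0.185, -0.0], [0.0, -0.001, -1.0]]
wrist_force: [-0.0, -0.7, -3.8]
grip_width: 0.0199
gripper_force: 40.0
```

step_arm --pt "0 0 0 0 0 0" --pt "0 0 0 0 0 0" --pt "0 0 0 0 0 0"

```text
time_s: 5.03
ee_pos: [0.5842, -0.1882, 0.1511]
eef_rot: [[-0.181, 0.984, -0.0], [0.984, 0.181, -0.001], [-0.001, -0.0, -1.0]]
wrist_force: [-0.7, -0.5, -2.7]
grip_width: 0.0198
gripper_force: 40.0
```

Run:
```python
from h import *;import pickle
c=cam("wrist");pickle.dump(c,open("w3.pkl","wb"))
s=cam("scene");pickle.dump(s,open("s3.pkl","wb"))
o=readout.get_obs();pickle.dump((o["ee_pos"],o["eef_rot"]),open("o3.pkl","wb"));print(o["ee_pos"],o["eef_rot"])
W=c["color"][:,:,::-1]
cv2.imwrite("pics/w3.png",np.vstack([cv2.resize(W[0:240,180:480],(750,600),interpolation=cv2.INTER_CUBIC)]))
```

```text
[ 0.58423846 -0.1882361   0.15125593] [[-1.80370404e-01  9.83598729e-01  2.41718792e-04]
 [ 9.83598205e-01  1.80370558e-01 -1.01681093e-03]
 [-1.04373289e-03  5.43515717e-05 -9.99999454e-01]]
```

View pics/w3.png

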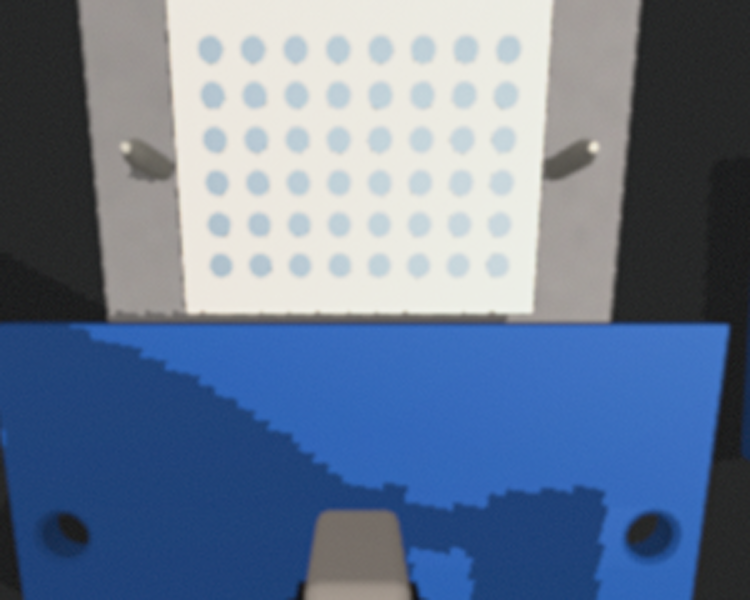

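The crop shows the pin tips at crop (126,147) and (593,147), which is full-frame (230.4,58.8) and (417.2,58.8). The hole rims are at about (205.2,214) and (440.8,214), and the nest is aligned with the plate.

Run:
```python
from h import *;import pickle
c=pickle.load(open("w3.pkl","rb"));pt,Rt=pickle.load(open("o3.pkl","rb"));pt=np.array(pt);Rt=np.array(Rt)
I=c["color"].astype(float).mean(2)
def rel(P,n):
    d=P[1]-P[0];m=(P[0]+P[1])/2
    print(n,"dist",np.linalg.norm(d[:2]),"mid",m,"intool",Rt.T@(m-pt),"head",np.degrees(np.arctan2(d[1],d[0]))+90)
P=[]
for x0,x1,y0,y1 in((225,236,53,65),(412,423,53,65)):
    g=I[y0:y1,x0:x1];w=np.clip(g-195,0,None);yy,xx=np.mgrid[y0:y1,x0:x1];print(g.max(),np.median(g))
    u,v=(w*xx).sum()/w.sum(),(w*yy).sum()/w.sum();print(u,v);P.append(onz(c,u,v,.0600))
P.sort(key=lambda p:p[0]);rel(P,"pins")
# hole rims by saturation/brightness relative to plate
H=[]
for x0,x1,y0,y1 in((193,220,203,225),(428,455,203,225)):
    g=c["color"][y0:y1,x0:x1,2].astype(np.uint8);t,b=cv2.threshold(g,0.8*np.median(g[:4]),255,cv2.THRESH_BINARY_INV)
    k=max(cv2.findContours(b,0,1)[0],key=cv2.contourArea);e=cv2.fitEllipse(k);print(e,e[0][0]+x0,e[0][1]+y0)
    H.append(onz(c,e[0][0]+x0,e[0][1]+y0,pt[2]-.0094))
rel(H,"holes rim")
H=[onz(c,u,214,pt[2]-.0094) for u in(205.2,440.8)];rel(H,"eye rim")
```

```text
205.0 148.0
229.6 58.34117647058824
227.0 159.33333333333334
417.2044534412955 58.21052631578947
pins dist 0.14806667372986396 mid [ 0.56209413 -0.06641048  0.06      ] intool [0.12391689 0.00018766 0.09112665] head 100.44864516032663
((12.835412979125977, 10.202743530273438), (16.227848052978516, 18.853368759155273), 113.77500915527344) 205.83541297912598 213.20274353027344
((12.326303482055664, 10.644596099853516), (18.361164093017578, 21.499252319335938), 67.32540130615234) 440.32630348205566 213.64459609985352
holes rim dist 0.14688611390107792 mid [ 0.58006326 -0.166197    0.14185593] intool [ 0.02244052 -0.00013203  0.00937658] head 100.28080918795702
eye rim dist 0.14766623326106082 mid [ 0.58006653 -0.16658406  0.14185593] intool [ 0.02205921 -0.00019862  0.00937697] head 100.39471789562732
```

step_arm --pt "0.008 0 0 0 0 0" --pt "0.022 0 0 0 0 0" --pt "0.038 0 0 0 0 0" --pt "0.054 0 0 0 0 0" --pt "0.07 0 0 0 0 0" --pt "0.084 0 0 0 0 0" --pt "0.094 0.0003 0 0 0 -0.0017" --pt "0.1 0.0003 0 0 0 -0.0017" --pt "0.1013 0.0003 0 0 0 -0.0017" --pt "0.1013 0.0003 0 0 0 -0.0017"

```text
time_s: 5.97
ee_pos: [0.5667, -0.0872, 0.1513]
eef_rot: [[-0.184, 0.983, 0.001], [0.983, 0.184, -0.001], [-0.001, 0.0, -1.0]]
wrist_force: [1.1, 0.3, -3.1]
grip_width: 0.0199
gripper_force: 40.0
```

step_arm --pt "0 0 0.008 0 0 0" --pt "0 0 0.018 0 0 0" --pt "0 0 0.028 0 0 0" --pt "0 0 0.038 0 0 0" --pt "0 0 0.048 0 0 0" --pt "0 0 0.056 0 0 0" --pt "0 0 0.061 0 0 0" --pt "0 0 0.062 0 0 0" --pt "0 0 0.062 0 0 0" --pt "0 0 0.062 0 0 0"

```text
time_s: 6.8
ee_pos: [0.5668, -0.0877, 0.0894]
eef_rot: [[-0.184, 0.983, 0.001], [0.983, 0.184, -0.001], [-0.001, 0.001, -1.0]]
wrist_force: [0.2, -0.0, -2.6]
grip_width: 0.0195
gripper_force: 40.0
```

Run:
```python
from h import *;import pickle
c=cam("wrist");pickle.dump(c,open("w4.pkl","wb"));s=cam("scene");pickle.dump(s,open("s4.pkl","wb"))
th=np.radians(100.45);ux=np.array([np.cos(th),np.sin(th)])
go(np.r_[np.array([.5622,-.0667])-.0223*ux,.0514],100.45)
cv2.imwrite("pics/w4.png",np.hstack([c["color"][130:260,150:490,::-1],cv2.resize(s["color"][180:270,290:380,::-1],(130,130))]))
```

```text
[-0.0008, -0.0008, 0.0383, 0.001, 0.0014, 0.0023] t 6.9 [ 0.5668 -0.0877  0.0897] [ 0.2  0.4 -3. ] 0.0199
```

View pics/w4.png

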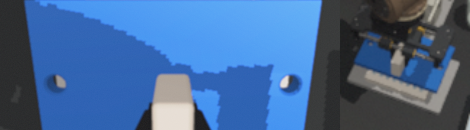

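Pins are visible through both holes (full-frame about (208,212) and (440,212)). I'll compare pin and hole centres before lowering.

Run:
```python
from h import *
import pickle
c=pickle.load(open("w4.pkl","rb"))
o=readout.get_obs();pt=np.array(o["ee_pos"]);Rt=np.array(o["eef_rot"])
P={"hole":[],"pin":[]}
for x0,x1,y0,y1 in((193,220,198,228),(428,455,198,228)):
    a=c["color"][y0:y1,x0:x1].astype(int); notblue=(a[...,2]-a[...,0]<40)
    b=((a[...,2]<0.8*np.median(a[:4,:,2]))|notblue).astype(np.uint8)
    k=max(cv2.findContours(b,0,1)[0],key=cv2.contourArea);e=cv2.fitEllipse(k)
    yy,xx=np.where((a.min(2)>85)); print(np.round(e[0],1),np.round(e[1],1),"pin px",len(xx),xx.mean(),yy.mean(),xx.min(),xx.max(),yy.min(),yy.max())
    P["hole"].append(onz(c,e[0][0]+x0,e[0][1]+y0,pt[2]-.0094)); P["pin"].append(onz(c,xx.mean()+x0,yy.mean()+y0,.06))
for n,q in P.items():
    m=(q[0]+q[1])/2; print(n,np.linalg.norm(q[1]-q[0]),Rt.T@(m-pt),[ (Rt.T@(z-pt)).round(4) for z in q])
pp=[np.r_[np.array([.5622,-.0667])+s*np.array([-np.sin(np.radians(100.45)),np.cos(np.radians(100.45))]),.06] for s in(.074,-.074)]
print([proj(c,x) for x in pp])
```

```text
[12.5 15.3] [16.1 18.8] pin px 102 17.15686274509804 13.637254901960784 13 22 7 19
[12.3 15.7] [17.  19.7] pin px 148 6.256756756756757 11.891891891891891 0 26 0 20
hole 0.1470479231370962 [ 0.02239173 -0.00018527  0.00936805] [array([ 0.0225, -0.0737,  0.0093]), array([0.0222, 0.0733, 0.0094])]
pin 0.15583964493897823 [ 0.01749616 -0.00072487  0.02967359] [array([ 0.0169, -0.0786,  0.0296]), array([0.0181, 0.0772, 0.0298])]
[array([215.05079797, 205.07899136]), array([429.06161193, 205.47236793])]
```

step_arm --pt "-0.0007 -0.0006 0.002 0 0 0.001" --pt "-0.0007 -0.0006 0.004 0 0 0.001" --pt "-0.0007 -0.0006 0.007 0 0 0.001" --pt "-0.0007 -0.0006 0.009 0 0 0.001" --pt "-0.0007 -0.0006 0.011 0 0 0.001" --pt "-0.0007 -0.0006 0.012 0 0 0.001" --pt "-0.0007 -0.0006 0.012 0 0 0.001"

```text
time_s: 7.48
ee_pos: [0.566, -0.0884, 0.0769]
eef_rot: [[-0.183, 0.983, -0.0], [0.983, 0.183, -0.001], [-0.001, -0.0, -1.0]]
wrist_force: [-0.1, 0.2, -3.1]
grip_width: 0.0198
gripper_force: 40.0
```

step_arm --pt "0 0 0.002 0 0 0" --pt "0 0 0.004 0 0 0" --pt "0 0 0.006 0 0 0" --pt "0 0 0.008 0 0 0" --pt "0 0 0.01 0 0 0" --pt "0 0 0.01 0 0 0"

```text
time_s: 7.98
ee_pos: [0.566, -0.0884, 0.0668]
eef_rot: [[-0.183, 0.983, -0.0], [0.983, 0.183, -0.001], [-0.001, -0.0, -1.0]]
wrist_force: [-0.2, -0.1, -3.2]
grip_width: 0.0198
gripper_force: 40.0
```

Lowering is free of contact force; continuing to the seat (TCP about 0.0514).

step_arm --pt "0 0 0.002 0 0 0" --pt "0 0 0.005 0 0 0" --pt "0 0 0.008 0 0 0" --pt "0 0 0.011 0 0 0" --pt "0 0 0.013 0 0 0" --pt "0 0 0.014 0 0 0" --pt "0 0 0.0145 0 0 0" --pt "0 0 0.0145 0 0 0"

```text
time_s: 8.65
ee_pos: [0.5661, -0.0884, 0.0526]
eef_rot: [[-0.183, 0.983, 0.0], [0.983, 0.183, -0.001], [-0.001, 0.0, -1.0]]
wrist_force: [0.3, -0.0, -2.0]
grip_width: 0.0198
gripper_force: 40.0
```

step_arm --pt "0 0 0.0005 0 0 0" --pt "0 0 0.001 0 0 0" --pt "0 0 0.0015 0 0 0" --pt "0 0 0.0015 0 0 0"

```text
time_s: 8.98
ee_pos: [0.5662, -0.0884, 0.0514]
eef_rot: [[-0.183, 0.983, 0.001], [0.983, 0.183, -0.001], [-0.001, 0.0, -1.0]]
wrist_force: [-1.1, 0.2, -1.0]
grip_width: 0.0197
gripper_force: 40.0
```

step_arm --pt "0 0 0.0005 0 0 0" --pt "0 0 0.001 0 0 0" --pt "0 0 0.001 0 0 0"

```text
time_s: 9.23
ee_pos: [0.5662, -0.0884, 0.0514]
eef_rot: [[-0.183, 0.983, 0.001], [0.983, 0.183, -0.001], [-0.001, 0.001, -1.0]]
wrist_force: [-3.4, 0.8, 12.9]
grip_width: 0.0197
gripper_force: 40.0
```

step_arm --pt "0 0 -0.0008 0 0 0" --pt "0 0 -0.0008 0 0 0" --pt "0 0 -0.0008 0 0 0" --pt "0 0 -0.0008 0 0 0" --pt "0 0 -0.0008 0 0 0" --pt "0 0 -0.0008 0 0 0" --fingers 0.7

```text
time_s: 9.73
ee_pos: [0.5661, -0.0884, 0.0509]
eef_rot: [[-0.183, 0.983, 0.0], [0.983, 0.183, -0.001], [-0.001, 0.0, -1.0]]
wrist_force: [-1.3, -0.5, -0.1]
grip_width: 0.0543
gripper_force: 0.0
```

step_arm --pt "0 0 -0.003 0 0 0" --pt "0 0 -0.01 0 0 0" --pt "0 0 -0.03 0 0 0" --pt "0 0 -0.055 0 0 0" --pt "0 0 -0.085 0 0 0" --pt "0 0 -0.115 0 0 0" --pt "0 0 -0.145 0 0 0" --pt "0 0 -0.17 0 0 0" --pt "0 0 -0.18 0 0 0" --pt "0 0 -0.18 0 0 0"

```text
time_s: 10.57
ee_pos: [0.5667, -0.0884, 0.2336]
eef_rot: [[-0.183, 0.983, 0.005], [0.983, 0.183, -0.002], [-0.003, 0.004, -1.0]]
wrist_force: [0.2, -0.4, -0.1]
grip_width: 0.0666
gripper_force: 0.0
```

Run:
```python
from h import *;import pickle
c=cam("wrist");s=cam("side");pickle.dump((c,s),open("w5.pkl","wb"))
th=np.radians(100.45);ux=np.array([np.cos(th),np.sin(th)]);uy=np.array([-ux[1],ux[0]])
org=np.array([.5622,-.0667])+.105*ux
go([.5662,-.0884,.232],100.45)
print(org, "end",org+.143*ux,"tab",org+.25*ux)
A=cv2.resize(c["color"][:,:,::-1],(480,300));B=cv2.resize(s["color"][180:340,235:395,::-1],(300,300))
cv2.imwrite("pics/w5.png",np.hstack([A,B]))
```

```text
[-0.0003, 0.0005, -0.0018, -0.0005, 0.0007, 0.0013] t 10.67 [ 0.5656 -0.0882  0.2302] [ 0.2  0.4 -0.3] 0.0666
[0.54315537 0.03655842] end [0.5172184  0.17718656] tab [0.49781102 0.28241182]
```

View pics/w5.png

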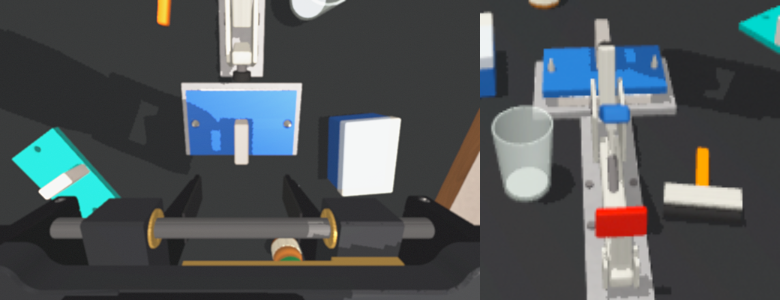

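The plate lies flush in the nest, with both pins showing through its holes. Next: shut the fingers, move over the handle end, and check the handle arc.

step_arm --pt "0.01 0 0 0 0 0" --pt "0.035 0 0 0 0 0" --pt "0.065 0 0 0 0 0" --pt "0.1 0 0 0 0 0" --pt "0.135 0 0 0 0 0" --pt "0.17 0 0 0 0 0" --pt "0.205 0 0 0 0 0" --pt "0.235 0 0 0 0 0" --pt "0.26 0 0 0 0 0" --pt "0.27 0 0 0 0 0" --fingers 0

```text
time_s: 11.5
ee_pos: [0.5151, 0.1802, 0.2292]
eef_rot: [[-0.185, 0.983, -0.002], [0.983, 0.185, -0.001], [-0.001, -0.003, -1.0]]
wrist_force: [-0.6, 0.3, -0.1]
grip_width: 0.0053
gripper_force: 0.0
```

step_arm --pt "0 0 0 0 0 0" --pt "0 0 0 0 0 0" --pt "0 0 0 0 0 0" --pt "0 0 0 0 0 0" --pt "0 0 0 0 0 0"

```text
time_s: 11.92
ee_pos: [0.517, 0.1762, 0.2306]
eef_rot: [[-0.181, 0.983, 0.0], [0.983, 0.181, -0.001], [-0.001, -0.0, -1.0]]
wrist_force: [0.1, -0.6, -0.9]
grip_width: 0.0005
gripper_force: 0.0
```

```bash
cat >> h.py <<'E'
th=np.radians(100.45);ux=np.array([np.cos(th),np.sin(th)]);uy=np.array([-ux[1],ux[0]]);org=np.array([.5622,-.0667])+.105*ux
def goP(x,z): go(np.r_[org+x*ux,z],100.45)
def inP(): 
    p=np.array(readout.get_obs()["ee_pos"]);d=p[:2]-org;print("press",d@ux,d@uy,p[2])
E
python3 - <<'E'
from h import *
s=cam("side");cv2.imwrite("pics/s6.png",cv2.resize(s["color"][130:340,200:400,::-1],(570,600)))
goP(.143,.175);inP()
E
```

```text
[0.0009, 0.0004, 0.0556, 0.0001, 0.0011, -0.0001] t 11.97 [0.517  0.1763 0.2307] [ 0.3 -0.5 -0. ] 0.0002
press 0.14215002129323298 0.0003725871912044943 0.2306500612611006
```

View pics/s6.png

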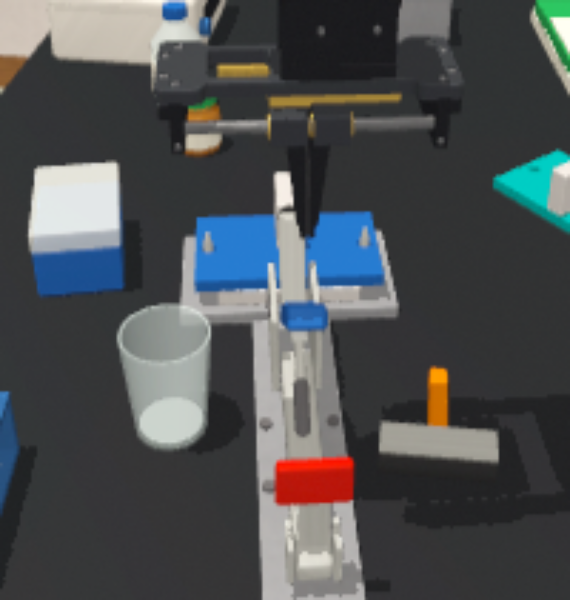

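step_arm --pt "0.001 0 0.01 0 0 0" --pt "0.001 0 0.025 0 0 0" --pt "0.001 0 0.038 0 0 0" --pt "0.001 0 0.048 0 0 0" --pt "0.001 0 0.054 0 0 0" --pt "0.001 0 0.058 0 0 0" --pt "0.001 0 0.058 0 0 0"

```text
time_s: 12.55
ee_pos: [0.5167, 0.178, 0.1723]
eef_rot: [[-0.183, 0.983, 0.0], [0.983, 0.183, -0.001], [-0.001, -0.0, -1.0]]
wrist_force: [0.4, -2.7, 1.4]
grip_width: 0.0004
gripper_force: 1.4
```

step_arm --pt "0.003 0 0.003 0 0 0" --pt "0.0065 0 0.0075 0 0 0" --pt "0.01 0 0.013 0 0 0" --pt "0.013 0 0.019 0 0 0" --pt "0.016 0 0.025 0 0 0" --pt "0.019 0 0.031 0 0 0" --pt "0.0215 0 0.037 0 0 0" --pt "0.0235 0 0.043 0 0 0" --pt "0.0255 0 0.05 0 0 0" --pt "0.0265 0 0.054 0 0 0"

```text
time_s: 13.38
ee_pos: [0.5121, 0.2045, 0.119]
eef_rot: [[-0.183, 0.983, 0.002], [0.983, 0.183, -0.001], [-0.001, 0.001, -1.0]]
wrist_force: [0.1, 1.0, 5.6]
grip_width: 0.0004
gripper_force: 2.4
```

step_arm --pt "0.001 0 0.005 0 0 0" --pt "0.002 0 0.01 0 0 0" --pt "0.003 0 0.015 0 0 0" --pt "0.004 0 0.02 0 0 0" --pt "0.0045 0 0.025 0 0 0" --pt "0.005 0 0.03 0 0 0" --pt "0.005 0 0.033 0 0 0" --pt "0.005 0 0.034 0 0 0" --pt "0.005 0 0.034 0 0 0"

```text
time_s: 14.13
ee_pos: [0.5107, 0.2091, 0.0846]
eef_rot: [[-0.183, 0.983, -0.0], [0.983, 0.183, -0.001], [-0.001, -0.0, -1.0]]
wrist_force: [-2.4, 1.8, 5.9]
grip_width: 0.0002
gripper_force: 2.7
```

step_arm --pt "0 0 -0.005 0 0 0" --pt "0 0 -0.02 0 0 0" --pt "0 0 -0.04 0 0 0" --pt "0 0 -0.065 0 0 0" --pt "0 0 -0.09 0 0 0" --pt "0 0 -0.11 0 0 0" --pt "0 0 -0.12 0 0 0" --pt "0 0 -0.12 0 0 0"

```text
time_s: 14.8
ee_pos: [0.5115, 0.2092, 0.2067]
eef_rot: [[-0.183, 0.983, 0.004], [0.983, 0.183, -0.0], [-0.001, 0.004, -1.0]]
wrist_force: [-0.7, -0.7, -0.5]
grip_width: 0.0002
gripper_force: 0.0
```

Run:
```python
from h import *
s=cam("side");c=cam("wrist");cv2.imwrite("pics/s7.png",np.hstack([cv2.resize(s["color"][180:340,220:380,::-1],(500,500)),cv2.resize(c["color"][0:340,180:380,::-1],(294,500))]))
goP(.2235,.205);goP(.2235,.098);inP()
```

```text
[0.048, 0.0009, -0.001, -0.0003, 0.0011, 0.0012] t 14.9 [0.5105 0.209  0.2041] [ 0.5  1.  -0.2] 0.0005
[0.0482, 0.0009, 0.106, -0.0003, 0.0011, 0.0012] t 14.9 [0.5105 0.209  0.2041] [ 0.5  1.  -0.2] 0.0005
press 0.175459962931692 0.0008047758328672588 0.2040548847756863
```

View pics/s7.png

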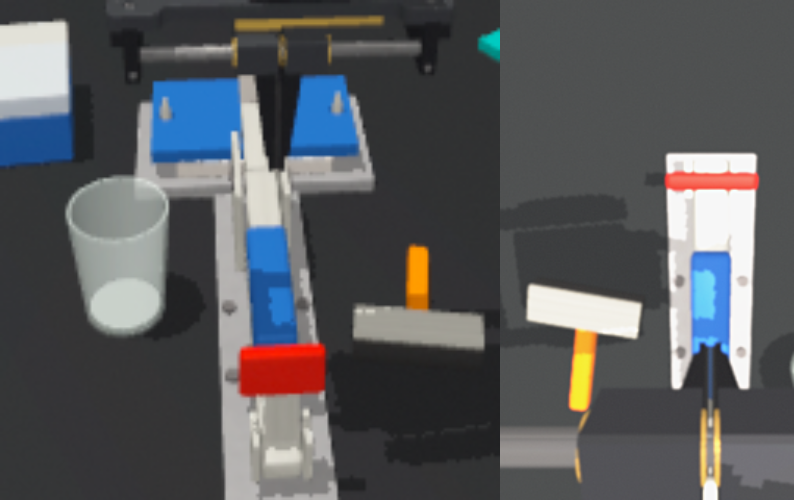

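The handle lies level and stays down with the hand away, so the clamp is locked, and the jaw is over the plate. The red tab is clear, with a visible gap. I'll wait over 2 s with the hand clear while shifting above the gap.

step_arm --pt "0 0 0 0 0 0" --pt "0 0 0 0 0 0" --pt "0 0 0 0 0 0" --pt "0 0 0 0 0 0" --pt "0 0 0 0 0 0" --pt "0 0 0 0 0 0" --pt "0 0 0 0 0 0" --pt "0 0 0 0 0 0" --pt "0 0 0 0 0 0" --pt "0 0 0 0 0 0"

```text
time_s: 15.73
ee_pos: [0.5108, 0.2091, 0.2047]
eef_rot: [[-0.183, 0.983, 0.0], [0.983, 0.183, -0.001], [-0.001, 0.0, -1.0]]
wrist_force: [0.3, 0.7, 0.6]
grip_width: 0.0001
gripper_force: 0.0
```

step_arm --pt "0.005 0 0 0 0 0" --pt "0.015 0 0 0 0 0" --pt "0.025 0 0 0 0 0" --pt "0.035 0 0 0 0 0" --pt "0.045 0.0008 0 0 0 0" --pt "0.048 0.0008 0 0 0 0" --pt "0.048 0.0008 0 0 0 0" --pt "0.048 0.0008 0 0 0 0" --pt "0.048 0.0008 0 0 0 0" --pt "0.048 0.0008 0 0 0 0"

```text
time_s: 16.57
ee_pos: [0.5029, 0.2561, 0.2046]
eef_rot: [[-0.182, 0.983, 0.0], [0.983, 0.182, -0.001], [-0.001, 0.0, -1.0]]
wrist_force: [0.3, 0.5, -0.3]
grip_width: 0.0006
gripper_force: 0.0
```

step_arm --pt "0 0 0 0 0 0" --pt "0 0 0 0 0 0" --pt "0 0 0 0 0 0" --pt "0 0 0 0 0 0" --pt "0 0 0 0 0 0" --pt "0 0 0 0 0 0" --pt "0 0 0 0 0 0" --pt "0 0 0 0 0 0" --pt "0 0 0 0 0 0" --pt "0 0 0 0 0 0"

```text
time_s: 17.4
ee_pos: [0.5029, 0.2565, 0.2046]
eef_rot: [[-0.183, 0.983, 0.0], [0.983, 0.183, -0.001], [-0.001, 0.0, -1.0]]
wrist_force: [0.4, -1.1, 0.1]
grip_width: 0.0007
gripper_force: 0.0
```

Run:
```python
from h import *
goP(.2235,.098);inP()
c=cam("wrist")
h=cv2.cvtColor(c["color"],cv2.COLOR_RGB2HSV).astype(int)
red=((h[...,0]<8)|(h[...,0]>172))&(h[...,1]>140)&(h[...,2]>90); red=cv2.morphologyEx(red.astype(np.uint8),cv2.MORPH_OPEN,np.ones((3,3)))
k=max(cv2.findContours(red,0,1)[0],key=cv2.contourArea)[:,0,:]
for u,v in(k.min(0),k.max(0)):
    d=onz(c,u,v,.126)[:2]-org; print(u,v,"tab top press",d@ux,d@uy)
```

```text
[0.0, -0.0003, 0.1066, 0.0002, 0.001, 0.0013] t 17.4 [0.5029 0.2565 0.2046] [ 0.4 -1.1  0.1] 0.0007
press 0.22358381102038413 -0.0002538061463331579 0.20463379915647648
293 171 tab top press 0.2596208864640625 0.024808824789177807
352 186 tab top press 0.2468321234044232 -0.02475356282028411
```

Tab top reads x 0.247–0.26 (front-face skew included) and y ±25 mm, as it should be. The hand was away about 2.7 s; now I'll descend into the gap.

step_arm --pt "0 0 0.01 0 0 0" --pt "0 0 0.028 0 0 0" --pt "0 0 0.046 0 0 0" --pt "0 0 0.064 0 0 0" --pt "0 0 0.08 0 0 0" --pt "0 0 0.092 0 0 0" --pt "0 0 0.1 0 0 0" --pt "0 0 0.106 0 0 0" --pt "0 0 0.106 0 0 0"

```text
time_s: 18.2
ee_pos: [0.5025, 0.2562, 0.0974]
eef_rot: [[-0.183, 0.983, -0.001], [0.983, 0.183, -0.002], [-0.001, -0.001, -1.0]]
wrist_force: [0.4, -1.1, 0.0]
grip_width: 0.0002
gripper_force: 0.0
```

step_arm --pt "0.004 0 0 0 0 0" --pt "0.008 0 0 0 0 0" --pt "0.012 0 0 0 0 0" --pt "0.016 0 0 0 0 0" --pt "0.02 0 0 0 0 0" --pt "0.024 0 0.001 0 0 0" --pt "0.028 0 0.002 0 0 0" --pt "0.032 0 0.004 0 0 0" --pt "0.032 0 0.004 0 0 0"

```text
time_s: 18.95
ee_pos: [0.4972, 0.2885, 0.0951]
eef_rot: [[-0.183, 0.983, 0.002], [0.983, 0.183, -0.001], [-0.001, 0.001, -1.0]]
wrist_force: [1.5, -3.4, 4.6]
grip_width: 0.0003
gripper_force: 2.5
```

step_arm --pt "0.003 0 0.001 0 0 0" --pt "0.006 0 0.003 0 0 0" --pt "0.009 0 0.005 0 0 0" --pt "0.012 0 0.006 0 0 0" --pt "0.014 0 0.007 0 0 0" --pt "0.014 0 0.007 0 0 0"

```text
time_s: 19.45
ee_pos: [0.4954, 0.2992, 0.0889]
eef_rot: [[-0.184, 0.983, 0.002], [0.983, 0.184, -0.005], [-0.005, 0.001, -1.0]]
wrist_force: [2.9, -26.8, 20.7]
grip_width: 0.0002
gripper_force: 17.1
```

Run:
```python
from h import *
s=cam("side");I=s["color"]
h=cv2.cvtColor(I,cv2.COLOR_RGB2HSV).astype(int)
b=(h[...,0]>100)&(h[...,0]<125)&(h[...,1]>140);b[:225]=0;b[310:]=0;b[:,:285]=0;b[:,335:]=0
yy,xx=np.where(b);print("blue handle px",len(xx),yy.min() if len(yy) else 0,yy.max() if len(yy) else 0);inP()
```

```text
blue handle px 12 225 230
press 0.2669099354554475 -0.0006156968877039289 0.08892461498572539
```

step_arm --pt "-0.005 0 -0.002 0 0 0" --pt "-0.012 0 -0.005 0 0 0" --pt "-0.02 0 -0.008 0 0 0" --pt "-0.028 0 -0.01 0 0 0" --pt "-0.036 0 -0.011 0 0 0" --pt "-0.043 0 -0.011 0 0 0" --pt "-0.043 0 -0.011 0 0 0"

```text
time_s: 20.08
ee_pos: [0.5023, 0.2583, 0.0983]
eef_rot: [[-0.182, 0.983, -0.0], [0.983, 0.182, -0.001], [-0.001, -0.001, -1.0]]
wrist_force: [-1.9, -0.2, 0.2]
grip_width: 0.0009
gripper_force: 0.0
```

step_arm --pt "0 0 -0.005 0 0 0" --pt "0 0 -0.02 0 0 0" --pt "0 0 -0.045 0 0 0" --pt "0 0 -0.075 0 0 0" --pt "0 0 -0.105 0 0 0" --pt "0 0 -0.135 0 0 0" --pt "0 0 -0.16 0 0 0" --pt "0 0 -0.175 0 0 0" --pt "0 0 -0.18 0 0 0" --pt "0 0 -0.18 0 0 0"

```text
time_s: 20.92
ee_pos: [0.5023, 0.2599, 0.2796]
eef_rot: [[-0.183, 0.983, 0.002], [0.983, 0.183, -0.0], [-0.001, 0.002, -1.0]]
wrist_force: [-0.7, -0.0, -0.6]
grip_width: 0.0007
gripper_force: 0.0
```

Run:
```python
from h import *
s=cam("side");c=cam("scene");cv2.imwrite("pics/s8.png",np.hstack([cv2.resize(s["color"][180:340,220:380,::-1],(400,400)),cv2.resize(c["color"][110:260,280:430,::-1],(400,400))]));inP()
o=readout.get_obs();print(o["wrist_force"])
```

```text
press 0.22678959511925817 0.00020869001377562675 0.27757320760048476
[-0.08212351 -0.07536041 -0.47468791]
```

View pics/s8.png

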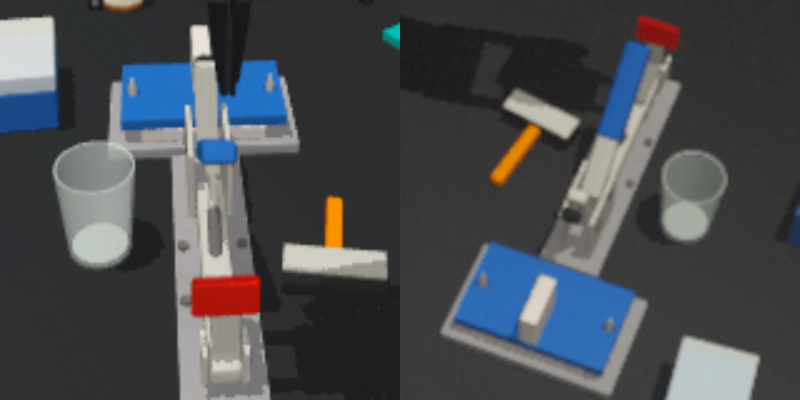

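The clamp is fully open with the lever at rest. The plate is flush on its pins, and the beaker and roller are where they were.

```bash
python3 -c "
from workcell import r
print(r.sign_off())"
```

```text
the job is handed in; nothing more can be done
None
```

I handed the job in at about 21 s: the pressure plate was lowered onto its pins, the clamp held locked for over 2 s with the hand away, and the release lever then sprang it open, leaving the plate flush and nothing nearby visibly moved.

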